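Read the pressure of a small wheel with a stick gauge

TASK

Take the red T-shaped tyre gauge off its stand and press its brass chuck straight down onto the valve stem of the small wheel, firmly enough that the seal closes and holding it there a good second, so that the air pushes the white rod out; do not force it. Then set the gauge back upright on the post of its stand with the rod still out showing the reading, let go, and leave everything else where it is.

Things in the scene. Friction and masses are not known exactly. Their poses are not given: they have to be found in the camera images.
- gauge: T-shaped tyre gauge, 160 g, stands upright. Origin: centre of the open mouth of its brass chuck (underside); z up to the barrel, x along the barrel to the rod's end. Chuck round z: 29 mm wide at the mouth, 22 mm from 9 to 32 mm height. Its bore is 14 mm wide, flaring to 21 mm at the mouth; a sprung rubber seal lies 16 mm above the mouth (5 N per mm, 5 mm travel, then solid).
- barrel_mid (a point): centre of the gauge's barrel, 42 mm above the chuck's mouth. The barrel is level, along the gauge's x, 112 mm long in all (x from -56 to 56 mm): a red square middle 80 mm long, 20 mm wide (y) and 20 mm high with rounded edges, and round 20 mm end pieces. Grip the middle from above, across y; keep 30 mm clear ahead of the rod.
- rod (a joint): how far the white rod with black end is pushed out of the barrel's +x end, m: 0 is in, 0.030 the limit. As the gauge is pressed on, the valve pin first resists with 5.5 to 8 N (air pressure) and drives the rod 12 to 27 mm out, as the pressure has it; then the stem's rim meets the seal, tight from 10.5 N in all; 12 to 18 N is good, over 22 N is damage. Off the valve the rod stays out.
- wheel: small pneumatic wheel lying flat and immovable on the bench, black tyre 160 mm across and 42 mm high, yellow rim. Origin: centre of its underside, z up. The valve stands at x = -42 mm, y = 0 in its frame.
- valve_foot (a point): point on the axis of the upright brass valve stem (10 mm thick), 33 mm above the bench, at the top of its rubber foot. The stem's top rim is somewhere from 31 to 59 mm above this point: how far it sticks out is unknown and must be felt. A sprung steel pin, 4 mm thick, stands 7 mm above that rim.
- stand: gauge stand fixed to the bench: wooden block 80 x 80 mm, 18 mm high, with a steel disc 38 mm wide and 2 mm thick on it and a steel post 10 mm thick, 11 mm high, in the middle. Origin: centre of its underside, z up.
- stand_seat (a point): centre of the top of the steel disc at the foot of the post, 20 mm above the bench, where the chuck's mouth rests; the gauge parks with the post inside its chuck.
- tweezers: bystander: steel tweezers 126 mm long, loose
- offcut_b: bystander: wood offcut 48 x 70 x 12 mm, loose
- loupe: bystander: folding loupe 20 x 54 x 21 mm, loose
Not all that is in view belongs to the job. Of the things that look like the stand, the largest one is meant.

How it is judged:
By the outcome, as a careful person would: the job done as asked, in the order asked, and still so for the second after the job is handed in, with the robot touching nothing.
It also fails if it takes over 61 s, if anything falls off the work surface, if the arm or the gripper's body presses on something with over 40 N, if the wrist force passes 120 N, or if a joint passes its speed limit or range.

ROBOT

A 7-joint arm with a two-finger parallel gripper is mounted at the origin on a cart in front of the work surface, level with it; the furniture and walls round the work are solid. World frame = base frame: x ahead of the robot, y to its left, z up, the work surface at z = 0. Lengths are in m, angles in degrees, forces in N, time in s.
With the tool pointing down it reaches from about 0.425 to 0.825 m from the base axis. Payload 3.6 kg.
Tool frame: the origin (TCP) lies between the finger pads; the fingertips stand 14 mm ahead of it and the grasp point (between the pads) lies 5 mm behind it (ctrl.tips_ahead is the distance from the TCP to the fingertips, in m); z points along the fingers, y is the line along which they close (so a half turn about z gives the same grasp; the last joint's range is limited). The gripper opens to 85 mm and grips with 20 to 120 N. Pads are 22 mm wide; open, the fingers measure 114 mm over their backs; the gripper's body (76 mm by 85 mm) begins 54 mm behind the grasp point. The pads swing forward as they close: fully open they stand 13 mm farther back than shut.
Start: joints at [-76.117, 35.231, -0.722, 81.555, 0.464, 63.22, -2.315], TCP at [0.173, 0.627, 0.245] pointing down, gripper open.
Joint ranges: [-178.69, 178.69], [-17.37, 117.87], [-77.05, 75.6], [15.02, 138.74], [-78.02, 258.01], [0.78, 113.62], [-162.83, 162.83]. Speed limits (degrees/s): [159.86, 159.86, 180, 180, 180, 180, 180].

INTERFACE

Orientations are given as a 3x3 rotation matrix whose columns are the frame's x, y, z axes.
In Python, from station import ctrl, viewer gives the robot as it stands.
- The arm moves only by the tool step_arm, never from a script. Its arguments are lists of equal length, an entry for each row: "linear": the shift along the tool's x, y, z in mm, a list of three; "twist": the turn about the tool's z in rad; "claw": the finger opening in mm, from 0 to 85.4. A call has 1 to 12 rows; each row is the pose to reach, as a shift and turn from the pose commanded when the call began, along the tool's axes at that moment; what a row does not reach only later rows make up. A row lasts 1/10 s, in which the tool goes at most 50 mm and 8.59 degrees, less where a joint would pass 70% of its speed; a pose out of reach is approached as far as the arm can. A call with a gripper value outside its range is refused whole. The fingers move at their own pace and stop on an object; "newtons" is the grip in N (left out, the last holds). Time passes only in rows, so rows that repeat a pose let the fingers close. It gives the time, the measured TCP pose, the force, the opening and the grip force at its end, in the units of the state.
- ctrl.observe(): the state, without advancing time (a new reading comes with each control period).
- viewer.grab_frame(name): name is "side" or "top" or "wrist"; returns a dict with "frame" (420x560x3 uint8, red, green, blue), "mtx" (3x3 intrinsics, pixels), "rvec" (rotation vector, rad) and "tvec" (3), from world to camera coordinates, as OpenCV has them; the wrist camera has in their place "hand_eye" (4x4, takes a point from camera to tool coordinates, whose origin is the TCP and whose axes are the flange's). Camera axes: x right, y down, z forward; pixel columns grow to the right and rows downward; lengths in m; the calibration is good to about 2 mm. A picture is of the moment at which its call begins: read the wrist's pose just before it. There is no depth.
- ctrl.job_done(): hands the job in; it is judged then, once.
The state is a dict: "time": time; "joints": joint angles; "qvel": joint speeds; "joint_efforts": joint torques, N m; "tool_pos": TCP position; "orientation": TCP orientation; "wrist_force": force on the tool from outside, world axes, zero at the start; "wrist_torque": the same for the moment, N m; "opening": finger opening in m; "grasp_force": force on a finger pad.
Only numpy, scipy, OpenCV 4.12 (cv2) and the standard library are available. Lean on these libraries where they do the work, as an engineer would, in place of code of your own. Each camera call takes 0.05 s, during which the arm holds its last target. There are 200 camera calls.

## Working session

There is one attempt and no reset: what is moved stays moved. The work goes in short steps, Python scripts to look and compute and a tool call to move; the robot and the scene stay as the last step left them, time stands still between calls to the robot, and variables do not carry over. Pictures are saved under pics/ and viewed, at most 10 in all, crops included, and the job is handed in when it is done.

Besides the shell and the picture viewer there is one more tool, called after ">>>" by a JSON object that holds its "op" and its "data", one argument or row to a line. step_arm: Moves the arm, as the interface text tells. Its arguments: {"type":"object","properties":{"linear":{"type":"array","items":{"type":"array","items":{"type":"number"}}},"twist":{"type":"array","items":{"type":"number"}},"claw":{"type":"array","items":{"type":"number"}},"newtons":{"type":"number"}},"required":["linear","twist","claw"]}

```bash
mkdir -p pics; python3 - <<'E'
from station import ctrl, viewer
import cv2,pickle,numpy as np
o=ctrl.observe(); print(o)
for n in("top","side"):
    f=viewer.grab_frame(n); pickle.dump(f,open(n+".pkl","wb")); cv2.imwrite(f"pics/{n}0.png",f["frame"][:,:,::-1])
    R=cv2.Rodrigues(np.array(f["rvec"]))[0]; print(n,-R.T@np.array(f["tvec"]).ravel(), R[2])
E
```

```text
{'time': 0.0, 'joints': array([-76.11834121,  35.29188949,  -0.722433  ,  81.64052036,
         0.46601024,  63.22026047,  -2.31437674]), 'qvel': array([-0.01200316, -0.04315632,  0.07358661,  0.08367388,  0.12549927,
        0.01463376,  0.02959685]), 'joint_efforts': array([ 1.43356820e-04, -4.69218707e+01,  2.59184819e-01, -1.71033043e+01,
        9.93157213e-03,  9.38991870e-03, -4.96170230e-06]), 'tool_pos': array([0.17242115, 0.62595988, 0.24411287]), 'orientation': array([[-9.64117198e-01,  2.65476250e-01, -6.23757308e-04],
       [ 2.65476973e-01,  9.64113859e-01, -2.53832614e-03],
       [-7.24922378e-05, -2.61283709e-03, -9.99996584e-01]]), 'wrist_force': array([ 0.49961895, -0.24176349,  0.72097539]), 'wrist_torque': array([-0.02236344,  0.03807031, -0.01370735]), 'grasp_force': 0.0, 'opening': 0.08547577756637702}
top [0.57072764 0.19671714 1.10790642] [ 0.07416663  0.01221952 -0.997171  ]
side [0.552821   0.98688238 0.53788881] [ 0.07920417 -0.85586955 -0.51109101]
```

View pics/top0.png

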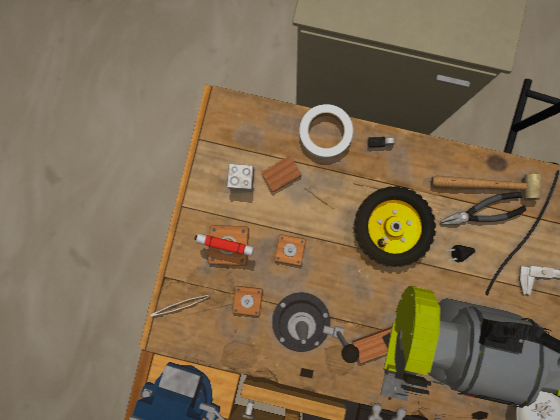

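View pics/side0.png

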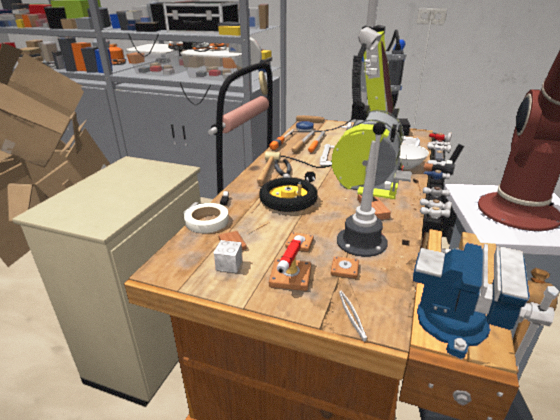

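The gauge is red, at top (224,244), on the block at (229,245). Three blocks look like the stand: (229,245), about 40 px wide, and (290,250) and (248,301), each about 29 px. The largest is the one under the gauge. The wheel is at (395,226), with the valve probably near (382,243). I'll confirm with a crop and take measurements.

```bash
cat > h.py <<'E'
import cv2,numpy as np,pickle
def cam(f):
    R=cv2.Rodrigues(np.array(f["rvec"],float))[0]; t=np.array(f["tvec"],float).ravel(); return np.array(f["mtx"]),R,t
def wristcam(f,o):
    H=np.array(f["hand_eye"]); Rw=o["orientation"]@H[:3,:3]; c=o["tool_pos"]+o["orientation"]@H[:3,3]
    return np.array(f["mtx"]),Rw.T,-Rw.T@c
def onplane(C,uv,z):
    K,R,t=C; c=-R.T@t; d=R.T@np.linalg.solve(K,[uv[0],uv[1],1.]); return c+d*(z-c[2])/d[2]
def proj(C,p):
    K,R,t=C; q=K@(R@np.array(p,float)+t); return q[:2]/q[2]
def masks(img,lo,hi,amin=30):
    m=cv2.inRange(cv2.cvtColor(img,cv2.COLOR_RGB2HSV),lo,hi); cs=cv2.findContours(m,cv2.RETR_EXTERNAL,cv2.CHAIN_APPROX_NONE)[0]
    return m,sorted([c for c in cs if cv2.contourArea(c)>amin],key=cv2.contourArea)[::-1]
E
python3 - <<'E'
from h import *
f=pickle.load(open("top.pkl","rb"));s=pickle.load(open("side.pkl","rb"));C=cam(f);S=cam(s)
for n,uv,z in [("gauge",(224,244),.062),("stand",(229,245),.018),("d1",(290,250),.018),("d2",(248,301),.018),("wheel",(395,226),.042),("valve",(382,243),.06),("lampbase",(301,321),.02),("lampknob",(350,353),.2),("lampknob",(350,353),.3)]:
    p=onplane(C,uv,z);print(n,p.round(3),np.hypot(*p[:2]).round(3),proj(S,p).round())
for r in [((170,255),(0,80,80),(6,255,255))]:
    m,cs=masks(f["frame"],r[1],r[2])
    for c in cs[:4]: print(cv2.minAreaRect(c))
m,cs=masks(f["frame"],(22,150,120),(32,255,255))
for c in cs[:3]: print("yel",cv2.minAreaRect(c))
a=cv2.resize(f["frame"][215:285,180:310],None,fx=5,fy=5,interpolation=2)
b=cv2.resize(f["frame"][180:270,350:440],(350,350),interpolation=2)
c=cv2.resize(s["frame"][215:300,260:370],(450,350)[0:2],interpolation=2);d=cv2.resize(s["frame"][165:220,250:330],(350,240))
im=np.zeros((600,800,3),np.uint8);im[:250,:450]=cv2.resize(a,(450,250));im[:350,450:]=b;im[250:]=0;im[:350,450:]=b;im[250:,:450]=cv2.resize(c,(450,350));im[360:,450:]=d
cv2.imwrite("pics/crop1.png",im[:,:,::-1])
E
```

```text
gauge [0.592 0.33  0.062] 0.678 [289. 253.]
stand [0.591 0.326 0.018] 0.675 [290. 269.]
d1 [0.577 0.202 0.018] 0.611 [299. 236.]
d2 [0.477 0.29  0.018] 0.558 [344. 261.]
wheel [ 0.619 -0.009  0.042] 0.619 [287. 187.]
valve [0.585 0.021 0.06 ] 0.586 [299. 186.]
lampbase [0.434 0.184 0.02 ] 0.471 [360. 234.]
lampknob [0.402 0.106 0.2  ] 0.415 [379. 150.]
lampknob [0.42  0.116 0.3  ] 0.436 [377. 107.]
((224.30484008789062, 244.31317138671875), (40.5680046081543, 10.035037994384766), 13.495732307434082)
yel ((394.0000305175781, 226.49998474121094), (53.03300476074219, 51.61879348754883), 45.0)
yel ((423.9983825683594, 332.5126037597656), (28.662832260131836, 82.55506896972656), 7.305758953094482)
yel ((392.9615478515625, 345.6922912597656), (9.60969066619873, 46.87175750732422), 11.309932708740234)
```

View pics/crop1.png

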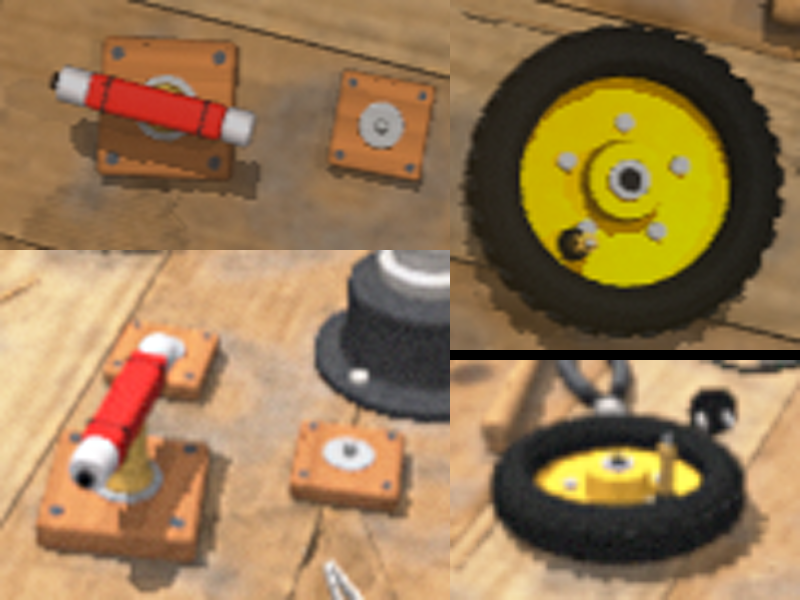

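The crops confirm it. The red gauge sits on the large block with its black rod end at top (196,237), so its +x is towards image left, which is about world +y. The valve stem's foot is at top (381,243) and its tip at side (300,183). Next I'll work out the numbers, including obstacle heights.

```bash
python3 - <<'E'
from h import *
from station import ctrl
print("tips",ctrl.tips_ahead)
f=pickle.load(open("top.pkl","rb"));s=pickle.load(open("side.pkl","rb"));C=cam(f);S=cam(s)
P=lambda C:C[0]@np.c_[C[1],C[2]]
def tri(a,b):
    X=cv2.triangulatePoints(P(C),P(S),np.array(a,float).reshape(2,1),np.array(b,float).reshape(2,1)).ravel();X=X[:3]/X[3]
    print("tri",X.round(3),"res",(proj(C,X)-a).round(1),(proj(S,X)-b).round(1));return X
tri((385.5,240),(299.6,183.3));tri((350,353),(378,128));tri((423,332),(365,157));tri((182,378),(470,245))
for c in (C,S):
    m,cs=masks(c is C and f["frame"] or s["frame"],(0,0,0),(0,0,0)) if 0 else masks(f["frame"] if c is C else s["frame"],(0,150,80),(6,255,255),60)
    m2,cs2=masks(f["frame"] if c is C else s["frame"],(174,150,80),(180,255,255),20)
    for k in cs[:3]:
        r=cv2.minAreaRect(k);b=cv2.boxPoints(r);e=sorted([(b[i]+b[(i+1)%4])/2 for i in range(4)],key=lambda p:-np.hypot(*(p-r[0])))[:2]
        w=[onplane(c,p,.064) for p in e];d=w[0]-w[1];print(r,[x.round(4) for x in w],"mid",((w[0]+w[1])/2).round(4),"len",np.hypot(*d).round(4),"ang",np.degrees(np.arctan2(d[1],d[0])).round(1))
m,cs=masks(f["frame"],(22,150,120),(32,255,255))
print("rim",onplane(C,cv2.minAreaRect(cs[0])[0],.035).round(4),"foot",onplane(C,(381.2,243),.033).round(4))
m,cs=masks(f["frame"],(5,130,90),(14,255,255),300)
for k in cs[:5]:
    r=cv2.minAreaRect(k);print("wood",r,onplane(C,r[0],.018).round(4))
E
```

```text
tips 0.014
tri [0.589 0.015 0.065] res [0.1 1.2] [-1.5 -0.1]
tri [0.412 0.111 0.253] res [ 0. -0.] [ 0. -0.]
tri [ 0.419 -0.035  0.125] res [-0.1  1.8] [-2.2  0.1]
tri [0.329 0.407 0.146] res [-4.5 15.3] [-28.5   1.6]Traceback (most recent call last):
  File "<stdin>", line 15, in <module>
TypeError: return arrays must be of ArrayType
```

```bash
python3 - <<'E'
from h import *
f=pickle.load(open("top.pkl","rb"));s=pickle.load(open("side.pkl","rb"));C=cam(f);S=cam(s)
for c,im in ((C,f["frame"]),(S,s["frame"])):
    m,cs=masks(im,(0,150,80),(6,255,255),60)
    for k in cs[:2]:
        r=cv2.minAreaRect(k);b=cv2.boxPoints(r);e=sorted([(b[i]+b[(i+1)%4])/2 for i in range(4)],key=lambda p:-np.hypot(*(p-r[0])))[:1]
        e.append(2*np.array(r[0])-e[0])
        w=[onplane(c,p,.066) for p in e];d=w[0]-w[1];print(r,"mid",((w[0]+w[1])/2).round(4),"len",np.linalg.norm(d).round(4),"ang",np.degrees(np.arctan2(d[1],d[0])).round(1))
m,cs=masks(f["frame"],(22,150,120),(32,255,255))
print("rim",onplane(C,cv2.minAreaRect(cs[0])[0],.035).round(4),"foot",onplane(C,(381.2,243),.033).round(4))
m,cs=masks(f["frame"],(5,130,90),(14,255,255),300)
for k in cs[:5]:
    r=cv2.minAreaRect(k);print("wood",r,onplane(C,r[0],.018).round(4))
from station import ctrl
o=ctrl.observe();R=o["orientation"];t=np.array([.592,.33,.20]);print("tool shift mm",(R.T@(t-o["tool_pos"])*1000).round())
print("toolx ang",np.degrees(np.arctan2(R[1,0],R[0,0])))
E
```

```text
((224.6641387939453, 244.39939880371094), (39.828983306884766, 10.035037994384766), 13.495734214782715) mid [0.5912 0.3285 0.066 ] len 0.0779 ang 75.0
((291.1911926269531, 251.01467895507812), (11.318907737731934, 25.21029281616211), 30.963756561279297) mid [0.5876 0.3269 0.066 ] len 0.0795 ang -105.7
rim [ 0.6181 -0.008   0.035 ] foot [0.5858 0.0186 0.033 ]
wood ((280.9585266113281, 173.15560913085938), (23.457609176635742, 34.571502685546875), 59.931419372558594) [0.7352 0.2158 0.018 ]
wood ((247.04876708984375, 300.56097412109375), (28.049610137939453, 27.82874870300293), 6.34019136428833) [0.4774 0.2914 0.018 ]
wood ((289.7113342285156, 249.53964233398438), (27.643280029296875, 27.213274002075195), 10.619654655456543) [0.578  0.2022 0.018 ]
wood ((374.79541015625, 345.8369445800781), (22.63176727294922, 39.882938385009766), 70.55996704101562) [0.3808 0.0373 0.018 ]
wood ((138.61439514160156, 385.456787109375), (11.998517990112305, 71.82051849365234), 14.826478958129883) [0.3146 0.5128 0.018 ]
tool shift mm [-483. -174.   45.]
toolx ang 164.60502311153445
```

>>> {"op": "step_arm", "data": {
  "linear": [
    [-40,-15,-20],
    [-80,-29,-35],
    [-120,-43,-40],
    [-160,-58,-40],
    [-200,-72,-40],
    [-240,-87,-30],
    [-282,-101,-20],
    [-322,-116,-5],
    [-362,-130,10],
    [-402,-145,25],
    [-442,-160,35],
    [-483,-174,45]
  ],
  "twist": [0.13,0.26,0.39,0.52,0.65,0.78,0.91,1.04,1.17,1.3,1.43,1.564],
  "claw": [85,85,85,85,85,85,85,85,85,85,85,85]
}}

```text
time: 1.3
tool_pos: [0.5927, 0.3295, 0.1991]
orientation: [[0.264, 0.965, -0.002], [0.965, -0.264, -0.001], [-0.001, -0.002, -1.0]]
wrist_force: [0.8, 0.7, 1.0]
opening: 0.085
grasp_force: 0.0
```

>>> {"op": "step_arm", "data": {
  "linear": [
    [0,0,0],
    [0,0,0],
    [0,0,0],
    [0,0,0]
  ],
  "twist": [0,0,0,0],
  "claw": [60,60,60,60],
  "newtons": 60
}}

```text
time: 1.7
tool_pos: [0.5907, 0.3327, 0.2005]
orientation: [[0.256, 0.967, -0.001], [0.967, -0.256, 0.002], [0.001, -0.001, -1.0]]
wrist_force: [0.4, -0.1, -0.2]
opening: 0.0597
grasp_force: 0.0
```

```bash
python3 - <<'E'
from h import *
from station import ctrl,viewer
o=ctrl.observe();f=viewer.grab_frame("wrist");pickle.dump((f,o),open("w1.pkl","wb"));cv2.imwrite("pics/w1.png",f["frame"][:,:,::-1])
print(o["tool_pos"],o["orientation"].round(3),o["joints"],f["hand_eye"],f["mtx"],o["opening"])
C=wristcam(f,o)
m,cs=masks(f["frame"],(0,150,60),(6,255,255),200)
for k in cs[:3]: r=cv2.minAreaRect(k);print(r,onplane(C,r[0],.07).round(4),[onplane(C,b,.07).round(4)[:2] for b in cv2.boxPoints(r)])
E
```

```text
[0.59072661 0.33269179 0.20050995] [[ 0.256  0.967 -0.001]
 [ 0.967 -0.256  0.002]
 [ 0.001 -0.001 -1.   ]] [-43.18044082  41.62511483  22.61814339  80.06719762 -16.98662806
  61.65566421 -32.44142629] [[-6.06903719e-05 -9.45317979e-01 -3.26150142e-01  8.39671051e-02]
 [ 9.99999932e-01 -1.76068849e-04  3.24239260e-04 -1.06581769e-03]
 [-3.63934082e-04 -3.26150101e-01  9.45317925e-01 -1.29233111e-01]
 [ 0.00000000e+00  0.00000000e+00  0.00000000e+00  1.00000000e+00]] [[375.65849766   0.         276.97952438]
 [  0.         375.65849766 211.19924848]
 [  0.           0.           1.        ]] 0.059667437491215045
((278.0, 216.5), (83.0, 26.0), 90.0) [0.5879 0.3235 0.07  ] [array([0.587, 0.356]), array([0.6048, 0.3513]), array([0.5889, 0.2884]), array([0.5697, 0.2935])]
((278.5, 166.0), (14.0, 27.0), 90.0) [0.5979 0.3599 0.07  ] [array([0.59  , 0.3671]), array([0.6082, 0.3623]), array([0.6058, 0.3526]), array([0.5873, 0.3574])]
```

View pics/w1.png

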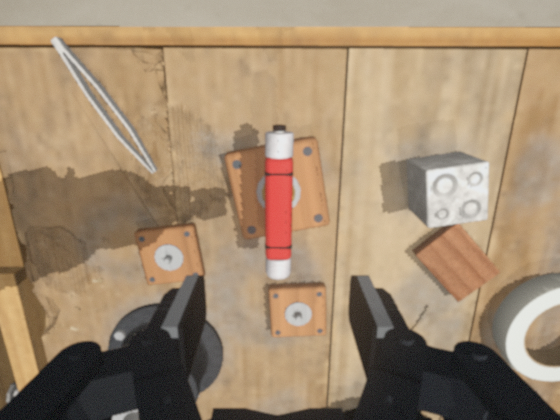

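The wrist view shows the gauge lined up with the fingers. The red middle runs from (278,158) to (278,259), with the rod end at the top (279,128). The gauge centre comes to about (0.589, 0.327), which agrees with the top and side views. I'll descend so the tips stay just above the chuck's 22 mm neck.

>>> {"op": "step_arm", "data": {
  "linear": [
    [-2,0,25],
    [-5,0,60],
    [-5,0,95],
    [-5,0,115],
    [-5,0,125],
    [-5,0,130],
    [-5,0,132],
    [-5,0,132],
    [-5,0,132],
    [-5,0,132]
  ],
  "twist": [0,0,0,0,0,0,0,0,0,0],
  "claw": [60,60,60,60,60,60,60,60,60,60]
}}

```text
time: 2.75
tool_pos: [0.5913, 0.326, 0.0694]
orientation: [[0.259, 0.966, 0.002], [0.966, -0.259, 0.001], [0.001, 0.001, -1.0]]
wrist_force: [0.3, 0.6, 0.5]
opening: 0.0601
grasp_force: 0.0
```

>>> {"op": "step_arm", "data": {
  "linear": [
    [0,0,0],
    [0,0,0],
    [0,0,0],
    [0,0,0],
    [0,0,0],
    [0,0,0],
    [0,0,0],
    [0,0,0],
    [0,0,0]
  ],
  "twist": [0,0,0,0,0,0,0,0,0],
  "claw": [40,30,25,15,15,15,15,15,15],
  "newtons": 70
}}

```text
time: 3.65
tool_pos: [0.5909, 0.3259, 0.0686]
orientation: [[0.259, 0.966, 0.0], [0.966, -0.259, 0.0], [0.0, 0.0, -1.0]]
wrist_force: [-1.2, 0.7, 3.3]
opening: 0.0182
grasp_force: 72.2
```

The opening reads 18 mm on a 20 mm barrel, so the pads may be on the rounded edge. I'll regrip 4 mm lower and compare.

>>> {"op": "step_arm", "data": {
  "linear": [
    [0,0,0],
    [0,0,0],
    [0,0,2],
    [0,0,4],
    [0,0,4],
    [0,0,4],
    [0,0,4],
    [0,0,4],
    [0,0,4],
    [0,0,4],
    [0,0,4]
  ],
  "twist": [0,0,0,0,0,0,0,0,0,0,0],
  "claw": [35,35,35,35,25,15,15,15,15,15,15],
  "newtons": 70
}}

```text
time: 4.75
tool_pos: [0.5905, 0.3258, 0.0641]
orientation: [[0.259, 0.966, -0.001], [0.966, -0.259, -0.0], [-0.0, -0.001, -1.0]]
wrist_force: [0.2, 0.0, -1.5]
opening: 0.0187
grasp_force: 69.6
```

```bash
python3 - <<'E'
from h import *
from station import ctrl,viewer
o=ctrl.observe();f=viewer.grab_frame("wrist");s=viewer.grab_frame("side")
a=cv2.resize(f["frame"][200:420,160:400],(436,400),interpolation=2);b=cv2.resize(s["frame"][170:290,240:350],(364,400),interpolation=2)
cv2.imwrite("pics/g1.png",np.hstack([a,b])[:,:,::-1]);print(o["tool_pos"],o["opening"],o["wrist_force"],o["wrist_torque"])
E
```

```text
[0.59050721 0.32584133 0.06410836] 0.018728217151155857 [ 0.24835264  0.04637366 -1.54665552] [ 0.00265381  0.04381638 -0.05985018]
```

View pics/g1.png

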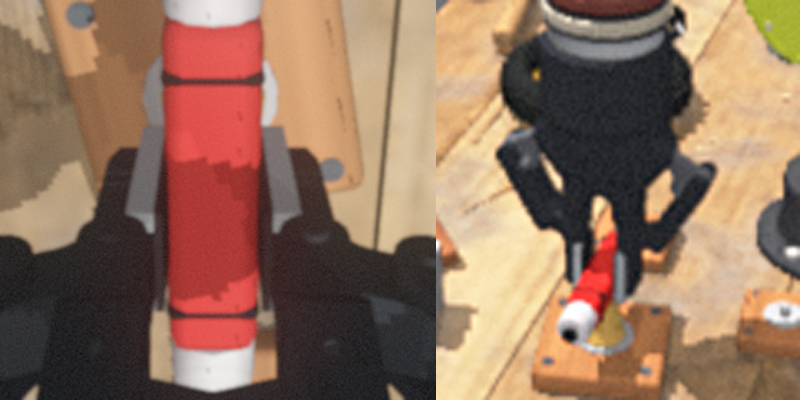

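The pads sit on the sides of the red barrel and the gauge is seated on its post. Next I'll lift it straight up and move to a spot beside the wheel where the wrist camera looks straight down on the valve.

>>> {"op": "step_arm", "data": {
  "linear": [
    [0,0,0],
    [0,0,-5],
    [0,0,-15],
    [0,0,-30],
    [0,0,-55],
    [0,0,-80],
    [-20,4,-110],
    [-55,11,-136],
    [-95,20,-136],
    [-135,28,-136],
    [-175,36,-136]
  ],
  "twist": [0,0,0,0,0,0,0,0,0,0,0],
  "claw": [10,10,10,10,10,10,10,10,10,10,10],
  "newtons": 90
}}

```text
time: 5.95
tool_pos: [0.5805, 0.1458, 0.2025]
orientation: [[0.259, 0.966, 0.003], [0.966, -0.259, 0.001], [0.001, 0.003, -1.0]]
wrist_force: [0.7, -0.2, -3.1]
opening: 0.0181
grasp_force: 92.8
```

>>> {"op": "step_arm", "data": {
  "linear": [
    [-40,8,0],
    [-80,17,0],
    [-120,25,0],
    [-160,34,0],
    [-185,39,0],
    [-195,41,0],
    [-195,41,0],
    [-195,41,0],
    [-195,41,0]
  ],
  "twist": [0,0,0,0,0,0,0,0,0],
  "claw": [10,10,10,10,10,10,10,10,10]
}}

```text
time: 6.85
tool_pos: [0.5697, -0.0485, 0.2003]
orientation: [[0.255, 0.967, 0.0], [0.967, -0.255, 0.002], [0.002, -0.0, -1.0]]
wrist_force: [0.2, -0.5, -2.3]
opening: 0.0181
grasp_force: 92.8
```

```bash
python3 - <<'E'
from h import *
from station import ctrl,viewer
o=ctrl.observe();f=viewer.grab_frame("wrist");pickle.dump((f,o),open("w2.pkl","wb"));s=viewer.grab_frame("side");pickle.dump(s,open("s2.pkl","wb"))
print(o["time"],o["tool_pos"],o["orientation"].round(4),o["opening"],o["wrist_force"])
C=wristcam(f,o);print("foot pred",proj(C,(.5858,.0186,.033)),"top pred",proj(C,(.587,.017,.075)),proj(cam(s),o["tool_pos"]))
im=np.zeros((420,800,3),np.uint8);im[:,:560]=f["frame"];c=proj(cam(s),o["tool_pos"]).astype(int);k=s["frame"][max(0,c[1]-60):c[1]+60,c[0]-60:c[0]+60];im[:240,560:]=cv2.resize(k,(240,240),interpolation=2)
cv2.imwrite("pics/w2.png",im[:,:,::-1])
E
```

```text
6.85 [ 0.56970854 -0.04850029  0.20029327] [[ 2.549e-01  9.670e-01  0.000e+00]
 [ 9.670e-01 -2.549e-01  1.800e-03]
 [ 1.800e-03 -4.000e-04 -1.000e+00]] 0.018146625951226986 [ 0.24754086 -0.46888358 -2.33620596]
foot pred [276.305416  102.8688224] top pred [278.58643401 108.1516355 ] [307.30427284 126.71796349]
```

View pics/w2.png

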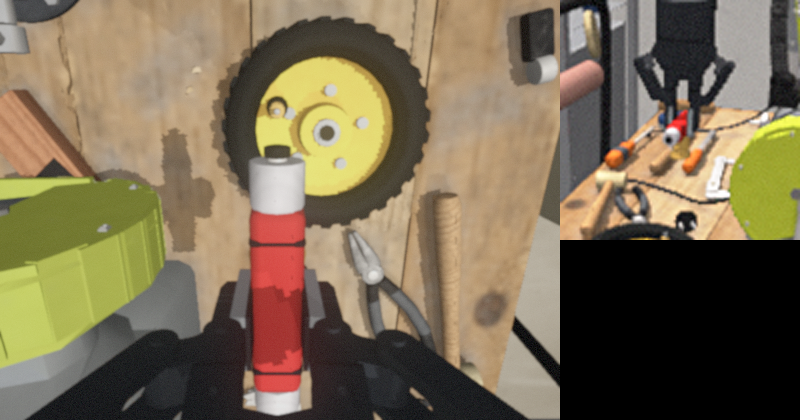

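The valve is at wrist (277,107), directly beyond the barrel (centre u = 277), and it matches the prediction. The held gauge is straight in the fingers. Next I'll measure both in this same view and zoom in on the valve.

```bash
python3 - <<'E'
from h import *
f,o=pickle.load(open("w2.pkl","rb"));C=wristcam(f,o);g=f["frame"]
hsv=cv2.cvtColor(g,cv2.COLOR_RGB2HSV)
prof=g[200:415,270:285].mean(1); 
d=prof[:,0]; print("band minima rows",[200+i for i in range(2,213) if d[i]<90 and d[i]==d[max(0,i-6):i+7].min()])
red=cv2.inRange(hsv,(0,150,60),(6,255,255)); 
for v in (225,260,300,340,380): xs=np.where(red[v,200:350])[0]+200; print(v,xs.min(),xs.max(),xs.mean())
vs=np.where(red[:,272:283].any(1))[0];print("red rows",vs.min(),vs.max())
R=o["orientation"];T=lambda p:((R.T@(p-o["tool_pos"]))*1000).round(1)
zt=o["tool_pos"][2]+.008
for v in (vs.min(),vs.max()): print("red end tool",T(onplane(C,(277.5,v),zt)))
for uv,z in (((277,107),.033),((277,107),.075)):print("valve",z,T(onplane(C,uv,z)))
cv2.imwrite("pics/v2.png",cv2.resize(g[80:135,245:310],(780,600)[:2],interpolation=cv2.INTER_CUBIC)[:,:,::-1])
E
```

```text
band minima rows [244]
225 250 304 277.0
260 251 303 277.0
300 252 302 277.0
340 253 301 277.0
380 254 299 276.5
red rows 216 390
red end tool [40.4 -0.8 -7.9]
red end tool [-35.1  -0.8  -8.1]
valve 0.033 [ 65.7  -0.9 167.4]
valve 0.075 [ 68.2  -1.  125.4]
```

View pics/v2.png

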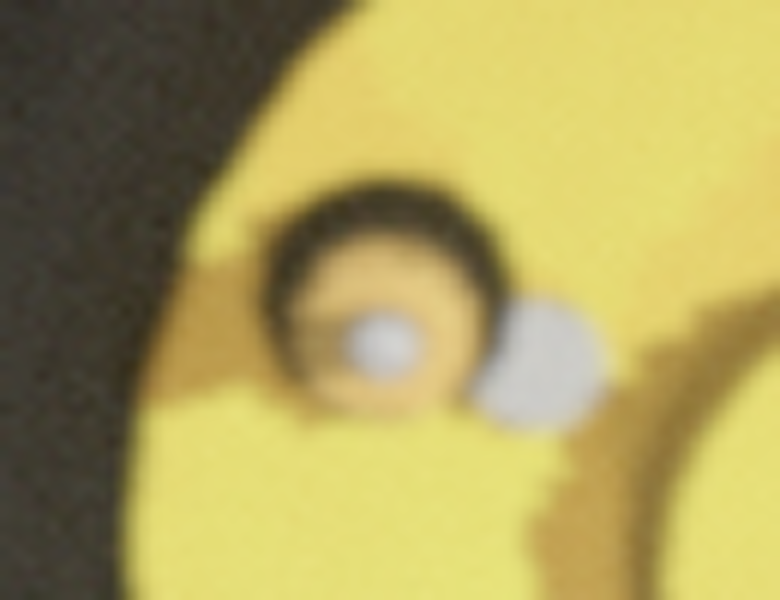

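The pin is at (277,112), the stem's foot at (277,107), and the stem top's size puts the rim at z ≈ 0.085. The combined estimates give a shift of about +64.5 mm along tool x and -0.5 along tool y. I'll go above the valve, then check from the side.

>>> {"op": "step_arm", "data": {
  "linear": [
    [20,0,0],
    [45,-0.5,0],
    [60,-0.5,0],
    [64.5,-0.5,10],
    [64.5,-0.5,30],
    [64.5,-0.5,45],
    [64.5,-0.5,50],
    [64.5,-0.5,50],
    [64.5,-0.5,50],
    [64.5,-0.5,50]
  ],
  "twist": [0,0,0,0,0,0,0,0,0,0],
  "claw": [10,10,10,10,10,10,10,10,10,10]
}}

```text
time: 7.95
tool_pos: [0.5861, 0.0105, 0.1511]
orientation: [[0.259, 0.966, 0.002], [0.966, -0.259, -0.0], [0.0, 0.002, -1.0]]
wrist_force: [-0.5, -0.7, -2.3]
opening: 0.0184
grasp_force: 92.8
```

```bash
python3 - <<'E'
from h import *
from station import ctrl,viewer
o=ctrl.observe();s=viewer.grab_frame("side");t=viewer.grab_frame("top");pickle.dump((s,t,o),open("v3.pkl","wb"))
print(o["tool_pos"],o["wrist_force"],proj(cam(s),o["tool_pos"]))
a=cv2.resize(s["frame"][120:220,250:350],(600,600),interpolation=cv2.INTER_CUBIC)
cv2.imwrite("pics/v3.png",a[:,:,::-1])
E
```

```text
[0.58612468 0.01053503 0.15113574] [-0.52263347 -0.66325541 -2.31905974] [299.74244163 152.39751699]
```

View pics/v3.png

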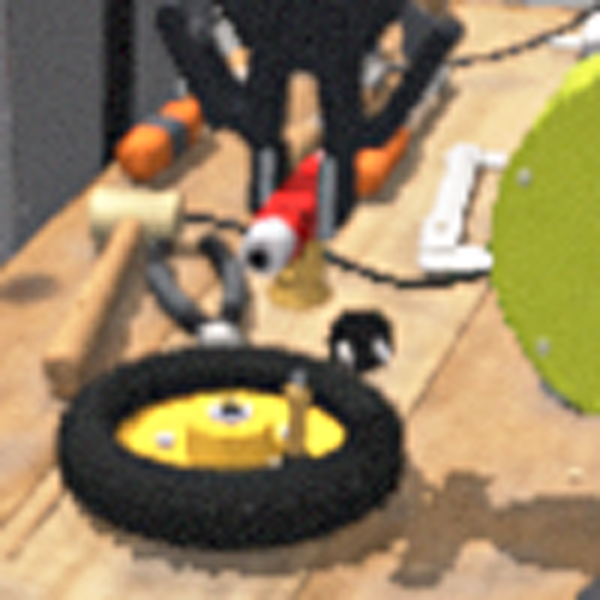

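Side view: the chuck mouth is at crop (300,293) and the stem at (298,385), so they line up in u. Along tool x my estimates differ by about 3 mm, so I'll check using the gauge's front cap in the top and side views, before and now.

```bash
python3 - <<'E'
from h import *
s,t,o=pickle.load(open("v3.pkl","rb"));t0=pickle.load(open("top.pkl","rb"));s0=pickle.load(open("side.pkl","rb"))
f,o2=pickle.load(open("w2.pkl","rb"));print("qvel w2",np.abs(o2["qvel"]).max().round(2),"now",np.abs(o["qvel"]).max().round(2))
C=cam(t0);S=cam(s0)
g0=np.array([.591,.328,.062]);g1=np.array([.5865,.0133,.148]);ax=np.array([.2588,.9659,0])
cap=[]
for nm,Cm,im,g in (("top0",C,t0["frame"],g0),("top1",C,t["frame"],g1),("side0",S,s0["frame"],g0),("side1",S,s["frame"],g1)):
    p=proj(Cm,g+ax*.048);q=p.astype(int);r=14
    hsv=cv2.cvtColor(im,cv2.COLOR_RGB2HSV)
    m=cv2.inRange(hsv,(0,0,130),(180,60,255));k=np.zeros_like(m);cv2.circle(k,tuple(map(int,q)),r,255,-1);m&=k
    n,l,st,ce=cv2.connectedComponentsWithStats(m);i=1+np.argmax(st[1:,4]);print(nm,"pred",p.round(1),"cap",ce[i].round(2),st[i]);cap.append((ce[i],st[i]))
    if nm[0]=="t": print("  world",onplane(Cm,ce[i],g[2]+.006).round(4))
cv2.imwrite("pics/t3.png",np.hstack([cv2.resize(x[y-30:y+30,u-30:u+30],(390,390),interpolation=2) for x,(u,y) in ((t0["frame"],proj(C,g0+ax*.048).astype(int)),(t["frame"],proj(C,g1+ax*.048).astype(int)))])[:,:,::-1])
E
```

```text
qvel w2 0.4 now 0.09
top0 pred [201.4 238.8] cap [200.62 238.12] [196 234  10  10  73]
  world [0.6047 0.3749 0.068 ]
top1 pred [368.5 235.1] cap [369.31 233.93] [365 229  10  11  87]
  world [0.6008 0.0591 0.154 ]
side0 pred [281.7 266.3] cap [283.61 266.82] [277 260  16  16 112]
side1 pred [293.7 160.8] cap [293.78 160.47] [288 156  11  10  58]
```

View pics/t3.png

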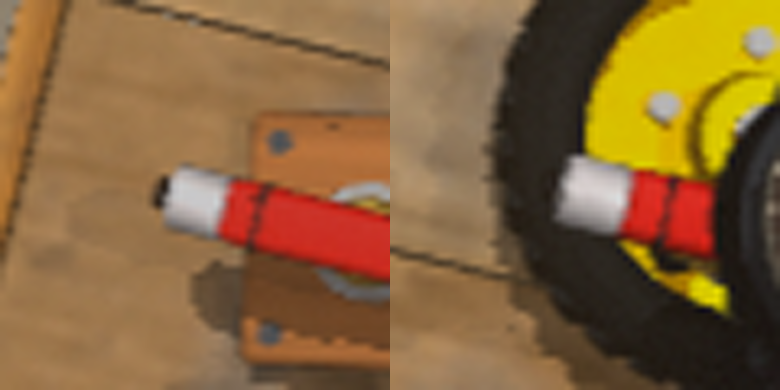

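Top view: the gauge moved as commanded, to within 1 mm. Averaging all the valve estimates gives a further +2 mm along tool x and -0.8 along tool y. Now I'll descend gently and feel for contact.

>>> {"op": "step_arm", "data": {
  "linear": [
    [2,-0.8,0],
    [2,-0.8,2],
    [2,-0.8,5],
    [2,-0.8,8],
    [2,-0.8,11],
    [2,-0.8,13],
    [2,-0.8,15],
    [2,-0.8,17],
    [2,-0.8,18],
    [2,-0.8,18]
  ],
  "twist": [0,0,0,0,0,0,0,0,0,0],
  "claw": [10,10,10,10,10,10,10,10,10,10]
}}

```text
time: 9.05
tool_pos: [0.5852, 0.013, 0.1322]
orientation: [[0.259, 0.966, -0.0], [0.966, -0.259, -0.0], [-0.0, -0.0, -1.0]]
wrist_force: [-1.2, 0.3, -2.2]
opening: 0.0189
grasp_force: 92.8
```

>>> {"op": "step_arm", "data": {
  "linear": [
    [0,0,1],
    [0,0,2],
    [0,0,3],
    [0,0,4],
    [0,0,5],
    [0,0,5]
  ],
  "twist": [0,0,0,0,0,0],
  "claw": [10,10,10,10,10,10]
}}

```text
time: 9.65
tool_pos: [0.5851, 0.0131, 0.1271]
orientation: [[0.259, 0.966, -0.0], [0.966, -0.259, -0.0], [-0.0, -0.0, -1.0]]
wrist_force: [-0.8, 0.0, -3.1]
opening: 0.0182
grasp_force: 92.8
```

>>> {"op": "step_arm", "data": {
  "linear": [
    [0,0,1],
    [0,0,2],
    [0,0,3],
    [0,0,4],
    [0,0,4]
  ],
  "twist": [0,0,0,0,0],
  "claw": [10,10,10,10,10]
}}

```text
time: 10.15
tool_pos: [0.5851, 0.0131, 0.1231]
orientation: [[0.259, 0.966, -0.001], [0.966, -0.259, -0.0], [-0.0, -0.0, -1.0]]
wrist_force: [0.3, 0.4, -1.5]
opening: 0.0182
grasp_force: 92.8
```

>>> {"op": "step_arm", "data": {
  "linear": [
    [0,0,1],
    [0,0,2],
    [0,0,3],
    [0,0,3]
  ],
  "twist": [0,0,0,0],
  "claw": [10,10,10,10]
}}

```text
time: 10.55
tool_pos: [0.5851, 0.0131, 0.1201]
orientation: [[0.259, 0.966, -0.0], [0.966, -0.259, -0.0], [-0.0, -0.0, -1.0]]
wrist_force: [0.5, -0.3, -2.1]
opening: 0.0182
grasp_force: 92.8
```

>>> {"op": "step_arm", "data": {
  "linear": [
    [0,0,1],
    [0,0,2],
    [0,0,3],
    [0,0,3]
  ],
  "twist": [0,0,0,0],
  "claw": [10,10,10,10]
}}

```text
time: 10.95
tool_pos: [0.5852, 0.0131, 0.1171]
orientation: [[0.259, 0.966, -0.0], [0.966, -0.259, -0.0], [-0.0, -0.0, -1.0]]
wrist_force: [-0.1, 0.1, -2.0]
opening: 0.0181
grasp_force: 92.8
```

>>> {"op": "step_arm", "data": {
  "linear": [
    [0,0,1],
    [0,0,2],
    [0,0,2]
  ],
  "twist": [0,0,0],
  "claw": [10,10,10]
}}

```text
time: 11.25
tool_pos: [0.5852, 0.013, 0.1151]
orientation: [[0.259, 0.966, -0.0], [0.966, -0.259, -0.0], [-0.0, -0.0, -1.0]]
wrist_force: [-0.0, 0.0, -1.8]
opening: 0.018
grasp_force: 92.8
```

>>> {"op": "step_arm", "data": {
  "linear": [
    [0,0,1],
    [0,0,2],
    [0,0,2]
  ],
  "twist": [0,0,0],
  "claw": [10,10,10]
}}

```text
time: 11.55
tool_pos: [0.5851, 0.013, 0.1131]
orientation: [[0.259, 0.966, -0.0], [0.966, -0.259, -0.0], [-0.0, -0.0, -1.0]]
wrist_force: [-0.5, 0.0, -1.6]
opening: 0.0183
grasp_force: 92.8
```

>>> {"op": "step_arm", "data": {
  "linear": [
    [0,0,1],
    [0,0,2],
    [0,0,2]
  ],
  "twist": [0,0,0],
  "claw": [10,10,10]
}}

```text
time: 11.85
tool_pos: [0.5851, 0.0131, 0.1111]
orientation: [[0.259, 0.966, -0.0], [0.966, -0.259, -0.0], [-0.0, -0.0, -1.0]]
wrist_force: [-0.6, 0.0, -2.1]
opening: 0.0182
grasp_force: 92.8
```

>>> {"op": "step_arm", "data": {
  "linear": [
    [0,0,1],
    [0,0,2],
    [0,0,2]
  ],
  "twist": [0,0,0],
  "claw": [10,10,10]
}}

```text
time: 12.15
tool_pos: [0.5852, 0.013, 0.1092]
orientation: [[0.259, 0.966, -0.0], [0.966, -0.259, -0.0], [-0.0, -0.0, -1.0]]
wrist_force: [0.3, -0.3, -2.4]
opening: 0.0182
grasp_force: 92.8
```

>>> {"op": "step_arm", "data": {
  "linear": [
    [0,0,1],
    [0,0,2],
    [0,0,2]
  ],
  "twist": [0,0,0],
  "claw": [10,10,10]
}}

```text
time: 12.45
tool_pos: [0.5851, 0.0131, 0.1071]
orientation: [[0.259, 0.966, -0.0], [0.966, -0.259, -0.0], [-0.0, -0.0, -1.0]]
wrist_force: [1.1, -0.2, -2.3]
opening: 0.0181
grasp_force: 92.8
```

>>> {"op": "step_arm", "data": {
  "linear": [
    [0,0,1],
    [0,0,2],
    [0,0,2]
  ],
  "twist": [0,0,0],
  "claw": [10,10,10]
}}

```text
time: 12.75
tool_pos: [0.5851, 0.0131, 0.1051]
orientation: [[0.259, 0.966, -0.0], [0.966, -0.259, -0.0], [-0.0, -0.0, -1.0]]
wrist_force: [-0.3, -0.6, -2.1]
opening: 0.0182
grasp_force: 92.8
```

>>> {"op": "step_arm", "data": {
  "linear": [
    [0,0,1],
    [0,0,2],
    [0,0,2]
  ],
  "twist": [0,0,0],
  "claw": [10,10,10]
}}

```text
time: 13.05
tool_pos: [0.5851, 0.0131, 0.1032]
orientation: [[0.259, 0.966, -0.0], [0.966, -0.259, -0.0], [-0.0, -0.0, -1.0]]
wrist_force: [-0.2, 0.1, -1.6]
opening: 0.0185
grasp_force: 92.8
```

>>> {"op": "step_arm", "data": {
  "linear": [
    [0,0,1],
    [0,0,2],
    [0,0,2]
  ],
  "twist": [0,0,0],
  "claw": [10,10,10]
}}

```text
time: 13.35
tool_pos: [0.5852, 0.0131, 0.1011]
orientation: [[0.259, 0.966, -0.0], [0.966, -0.259, -0.0], [-0.0, -0.0, -1.0]]
wrist_force: [0.6, -0.8, -2.3]
opening: 0.0181
grasp_force: 92.8
```

>>> {"op": "step_arm", "data": {
  "linear": [
    [0,0,1],
    [0,0,1],
    [0,0,1]
  ],
  "twist": [0,0,0],
  "claw": [10,10,10]
}}

```text
time: 13.65
tool_pos: [0.5853, 0.013, 0.1003]
orientation: [[0.259, 0.966, -0.0], [0.966, -0.259, -0.0], [-0.0, -0.0, -1.0]]
wrist_force: [0.7, -0.4, -1.1]
opening: 0.0179
grasp_force: 92.8
```

>>> {"op": "step_arm", "data": {
  "linear": [
    [0,0,1],
    [0,0,1],
    [0,0,1]
  ],
  "twist": [0,0,0],
  "claw": [10,10,10]
}}

```text
time: 13.95
tool_pos: [0.5852, 0.0131, 0.0993]
orientation: [[0.259, 0.966, -0.0], [0.966, -0.259, -0.0], [-0.0, -0.0, -1.0]]
wrist_force: [0.6, 0.2, -2.1]
opening: 0.0178
grasp_force: 92.8
```

>>> {"op": "step_arm", "data": {
  "linear": [
    [0,0,1],
    [0,0,1],
    [0,0,1]
  ],
  "twist": [0,0,0],
  "claw": [10,10,10]
}}

```text
time: 14.25
tool_pos: [0.5854, 0.013, 0.0987]
orientation: [[0.259, 0.966, 0.0], [0.966, -0.259, 0.0], [0.0, 0.0, -1.0]]
wrist_force: [-1.4, 0.1, 1.8]
opening: 0.0182
grasp_force: 93.2
```

>>> {"op": "step_arm", "data": {
  "linear": [
    [0,0,1],
    [0,0,1],
    [0,0,1]
  ],
  "twist": [0,0,0],
  "claw": [10,10,10]
}}

```text
time: 14.55
tool_pos: [0.5854, 0.013, 0.0976]
orientation: [[0.259, 0.966, 0.0], [0.966, -0.259, -0.0], [0.0, 0.0, -1.0]]
wrist_force: [-1.6, -0.5, 3.3]
opening: 0.0184
grasp_force: 93.3
```

>>> {"op": "step_arm", "data": {
  "linear": [
    [0,0,1],
    [0,0,1],
    [0,0,1]
  ],
  "twist": [0,0,0],
  "claw": [10,10,10]
}}

```text
time: 14.85
tool_pos: [0.5855, 0.013, 0.0964]
orientation: [[0.259, 0.966, 0.0], [0.966, -0.259, -0.0], [0.0, 0.0, -1.0]]
wrist_force: [-1.3, -0.2, 4.0]
opening: 0.0183
grasp_force: 93.4
```

The plateau at about 6 N over the baseline is the pin resistance. I'll continue.

>>> {"op": "step_arm", "data": {
  "linear": [
    [0,0,1],
    [0,0,1],
    [0,0,1]
  ],
  "twist": [0,0,0],
  "claw": [10,10,10]
}}

```text
time: 15.15
tool_pos: [0.5854, 0.013, 0.0953]
orientation: [[0.259, 0.966, 0.0], [0.966, -0.259, -0.0], [-0.0, 0.0, -1.0]]
wrist_force: [-0.9, 0.3, 3.9]
opening: 0.0183
grasp_force: 93.4
```

>>> {"op": "step_arm", "data": {
  "linear": [
    [0,0,1],
    [0,0,1],
    [0,0,1]
  ],
  "twist": [0,0,0],
  "claw": [10,10,10]
}}

```text
time: 15.45
tool_pos: [0.5854, 0.013, 0.0943]
orientation: [[0.259, 0.966, 0.0], [0.966, -0.259, -0.0], [-0.0, 0.0, -1.0]]
wrist_force: [-0.6, -0.0, 4.3]
opening: 0.0185
grasp_force: 93.4
```

>>> {"op": "step_arm", "data": {
  "linear": [
    [0,0,0.7],
    [0,0,0.7],
    [0,0,0.7]
  ],
  "twist": [0,0,0],
  "claw": [10,10,10]
}}

```text
time: 15.75
tool_pos: [0.5854, 0.013, 0.0937]
orientation: [[0.259, 0.966, 0.0], [0.966, -0.259, -0.0], [-0.0, 0.0, -1.0]]
wrist_force: [-0.2, -0.6, 3.2]
opening: 0.018
grasp_force: 93.4
```

>>> {"op": "step_arm", "data": {
  "linear": [
    [0,0,0.7],
    [0,0,0.7],
    [0,0,0.7]
  ],
  "twist": [0,0,0],
  "claw": [10,10,10]
}}

```text
time: 16.05
tool_pos: [0.5854, 0.013, 0.0929]
orientation: [[0.259, 0.966, 0.0], [0.966, -0.259, -0.0], [-0.0, 0.0, -1.0]]
wrist_force: [0.2, 0.9, 4.2]
opening: 0.0183
grasp_force: 93.4
```

>>> {"op": "step_arm", "data": {
  "linear": [
    [0,0,0.7],
    [0,0,0.7],
    [0,0,0.7]
  ],
  "twist": [0,0,0],
  "claw": [10,10,10]
}}

```text
time: 16.35
tool_pos: [0.5854, 0.013, 0.0922]
orientation: [[0.259, 0.966, 0.0], [0.966, -0.259, -0.0], [-0.0, 0.0, -1.0]]
wrist_force: [-0.1, 0.1, 4.9]
opening: 0.018
grasp_force: 93.4
```

>>> {"op": "step_arm", "data": {
  "linear": [
    [0,0,0.6],
    [0,0,0.6],
    [0,0,0.6]
  ],
  "twist": [0,0,0],
  "claw": [10,10,10]
}}

```text
time: 16.65
tool_pos: [0.5854, 0.013, 0.0918]
orientation: [[0.259, 0.966, 0.0], [0.966, -0.259, 0.0], [0.0, 0.0, -1.0]]
wrist_force: [-1.0, -0.1, 6.0]
opening: 0.018
grasp_force: 93.5
```

>>> {"op": "step_arm", "data": {
  "linear": [
    [0,0,0.4],
    [0,0,0.4],
    [0,0,0.4]
  ],
  "twist": [0,0,0],
  "claw": [10,10,10]
}}

```text
time: 16.95
tool_pos: [0.5854, 0.013, 0.0916]
orientation: [[0.259, 0.966, 0.0], [0.966, -0.259, 0.0], [0.0, 0.0, -1.0]]
wrist_force: [-1.3, 0.3, 6.3]
opening: 0.0185
grasp_force: 93.7
```

>>> {"op": "step_arm", "data": {
  "linear": [
    [0,0,0.6],
    [0,0,0.6],
    [0,0,0.6]
  ],
  "twist": [0,0,0],
  "claw": [10,10,10]
}}

```text
time: 17.25
tool_pos: [0.5854, 0.013, 0.0913]
orientation: [[0.259, 0.966, 0.0], [0.966, -0.259, 0.0], [0.0, 0.0, -1.0]]
wrist_force: [-1.5, -0.9, 7.5]
opening: 0.0178
grasp_force: 93.9
```

>>> {"op": "step_arm", "data": {
  "linear": [
    [0,0,0.6],
    [0,0,0.6],
    [0,0,0.6]
  ],
  "twist": [0,0,0],
  "claw": [10,10,10]
}}

```text
time: 17.55
tool_pos: [0.5854, 0.013, 0.0909]
orientation: [[0.259, 0.966, 0.0], [0.966, -0.259, 0.0], [0.0, 0.0, -1.0]]
wrist_force: [-1.5, -0.1, 8.9]
opening: 0.018
grasp_force: 94.2
```

>>> {"op": "step_arm", "data": {
  "linear": [
    [0,0,0.5],
    [0,0,1.0],
    [0,0,1.3],
    [0,0,1.3]
  ],
  "twist": [0,0,0,0],
  "claw": [10,10,10,10]
}}

```text
time: 17.95
tool_pos: [0.5854, 0.013, 0.0902]
orientation: [[0.259, 0.966, 0.001], [0.966, -0.259, 0.001], [0.001, 0.0, -1.0]]
wrist_force: [-2.1, 0.5, 12.5]
opening: 0.0183
grasp_force: 94.7
```

>>> {"op": "step_arm", "data": {
  "linear": [
    [0,0,0.4],
    [0,0,0.4],
    [0,0,0.4]
  ],
  "twist": [0,0,0],
  "claw": [10,10,10]
}}

```text
time: 18.25
tool_pos: [0.5854, 0.013, 0.09]
orientation: [[0.259, 0.966, 0.001], [0.966, -0.259, 0.001], [0.001, 0.001, -1.0]]
wrist_force: [-3.0, 0.7, 13.5]
opening: 0.0181
grasp_force: 94.8
```

That's about 15.5 N on the valve. I'll hold it there.

>>> {"op": "step_arm", "data": {
  "linear": [
    [0,0,0],
    [0,0,0],
    [0,0,0],
    [0,0,0],
    [0,0,0],
    [0,0,0],
    [0,0,0],
    [0,0,0],
    [0,0,0],
    [0,0,0],
    [0,0,0],
    [0,0,0]
  ],
  "twist": [0,0,0,0,0,0,0,0,0,0,0,0],
  "claw": [10,10,10,10,10,10,10,10,10,10,10,10]
}}

```text
time: 19.45
tool_pos: [0.5854, 0.013, 0.09]
orientation: [[0.259, 0.966, 0.001], [0.966, -0.259, 0.001], [0.001, 0.001, -1.0]]
wrist_force: [-3.5, 1.3, 14.1]
opening: 0.0179
grasp_force: 94.8
```

```bash
python3 - <<'E'
from h import *
from station import ctrl,viewer
o=ctrl.observe();w=viewer.grab_frame("wrist");s=viewer.grab_frame("side")
f2,_=pickle.load(open("w2.pkl","rb"))
for n,f in (("before",f2),("now",w)):
    c=f["frame"][60:220,270:285].mean(1);print(n,[tuple(map(int,x)) for x in c[::8]])
p=proj(cam(s),o["tool_pos"]+[.0125,.046,0]).astype(int)
im=np.hstack([w["frame"][:,100:460],cv2.resize(s["frame"][p[1]-50:p[1]+50,p[0]-50:p[0]+50],(420,420),interpolation=2)])
cv2.imwrite("pics/w4.png",im[:,:,::-1]);print(o["wrist_force"],o["tool_pos"])
E
```

```text
before [(64, 60, 49), (64, 58, 45), (137, 128, 72), (216, 200, 104), (228, 209, 110), (80, 71, 46), (201, 177, 120), (207, 182, 116), (229, 222, 119), (230, 224, 120), (230, 224, 121), (77, 71, 54), (78, 72, 57), (144, 140, 136), (220, 218, 216), (222, 219, 218), (220, 217, 216), (222, 219, 218), (224, 220, 219), (217, 212, 210)]
now [(192, 171, 139), (192, 171, 141), (192, 172, 145), (191, 171, 144), (185, 166, 138), (183, 165, 140), (179, 161, 136), (64, 59, 55), (171, 167, 162), (221, 218, 213), (210, 207, 202), (220, 218, 213), (220, 217, 212), (137, 134, 132), (221, 218, 217), (220, 217, 216), (220, 217, 217), (222, 219, 218), (224, 221, 219), (218, 213, 212)]
[-3.48793438  1.2927287  14.06721163] [0.58541428 0.01297258 0.09002401]
```

The wrist image shows the black rod end moved from row about 150 to about 118, with white rod now visible down to the cap at row 164. The rod is out about 20 mm. The seal was held for over 1.5 s at 12 to 16 N. Now I'll lift straight up and go back over the stand by the exact reverse path.

>>> {"op": "step_arm", "data": {
  "linear": [
    [0,0,-2],
    [0,0,-5],
    [0,0,-10],
    [0,0,-20],
    [0,0,-40],
    [0,0,-65],
    [0,0,-90],
    [5,-1,-108],
    [35,-9,-112],
    [75,-19,-112],
    [115,-29,-112],
    [155,-39,-112]
  ],
  "twist": [0,0,0,0,0,0,0,0,0,0,0,0],
  "claw": [10,10,10,10,10,10,10,10,10,10,10,10]
}}

```text
time: 20.75
tool_pos: [0.5867, 0.1743, 0.1997]
orientation: [[0.259, 0.966, -0.002], [0.966, -0.259, -0.001], [-0.001, -0.002, -1.0]]
wrist_force: [0.9, -0.4, -2.5]
opening: 0.0182
grasp_force: 92.9
```

>>> {"op": "step_arm", "data": {
  "linear": [
    [40,-10,0],
    [80,-20,0],
    [115,-28.5,0],
    [138,-34,0],
    [148.5,-36.7,0],
    [148.5,-36.7,30],
    [148.5,-36.7,60],
    [148.5,-36.7,85],
    [148.5,-36.7,100],
    [148.5,-36.7,108],
    [148.5,-36.7,108],
    [148.5,-36.7,108]
  ],
  "twist": [0,0,0,0,0,0,0,0,0,0,0,0],
  "claw": [10,10,10,10,10,10,10,10,10,10,10,10]
}}

```text
time: 21.95
tool_pos: [0.5917, 0.3258, 0.0935]
orientation: [[0.259, 0.966, 0.002], [0.966, -0.259, 0.001], [0.001, 0.002, -1.0]]
wrist_force: [0.5, -0.3, -1.2]
opening: 0.0181
grasp_force: 92.9
```

>>> {"op": "step_arm", "data": {
  "linear": [
    [0,0,0],
    [0,0,4],
    [0,0,8],
    [0,0,12],
    [0,0,15],
    [0,0,15]
  ],
  "twist": [0,0,0,0,0,0],
  "claw": [10,10,10,10,10,10]
}}

```text
time: 22.55
tool_pos: [0.5903, 0.3256, 0.0764]
orientation: [[0.259, 0.966, -0.001], [0.966, -0.259, -0.001], [-0.001, -0.001, -1.0]]
wrist_force: [0.3, 0.5, -1.0]
opening: 0.0178
grasp_force: 92.9
```

>>> {"op": "step_arm", "data": {
  "linear": [
    [0,0,2],
    [0,0,4],
    [0,0,6],
    [0,0,8],
    [0,0,8]
  ],
  "twist": [0,0,0,0,0],
  "claw": [10,10,10,10,10]
}}

```text
time: 23.05
tool_pos: [0.5905, 0.3257, 0.0689]
orientation: [[0.259, 0.966, -0.001], [0.966, -0.259, -0.0], [-0.001, -0.001, -1.0]]
wrist_force: [0.0, -0.8, -2.4]
opening: 0.0184
grasp_force: 92.9
```

>>> {"op": "step_arm", "data": {
  "linear": [
    [0,0,1],
    [0,0,2],
    [0,0,3],
    [0,0,3]
  ],
  "twist": [0,0,0,0],
  "claw": [10,10,10,10]
}}

```text
time: 23.45
tool_pos: [0.5906, 0.3258, 0.0661]
orientation: [[0.259, 0.966, -0.0], [0.966, -0.259, -0.0], [-0.0, -0.0, -1.0]]
wrist_force: [0.5, -0.6, -1.5]
opening: 0.0181
grasp_force: 92.9
```

Free over the post, with no side force. I'll finish seating it.

>>> {"op": "step_arm", "data": {
  "linear": [
    [0,0,0.7],
    [0,0,1.4],
    [0,0,1.4],
    [0,0,1.4]
  ],
  "twist": [0,0,0,0],
  "claw": [10,10,10,10]
}}

```text
time: 23.85
tool_pos: [0.5907, 0.3258, 0.0649]
orientation: [[0.259, 0.966, -0.0], [0.966, -0.259, -0.0], [-0.0, -0.0, -1.0]]
wrist_force: [1.1, -0.2, -1.9]
opening: 0.0181
grasp_force: 92.9
```

>>> {"op": "step_arm", "data": {
  "linear": [
    [0,0,0.5],
    [0,0,0.8],
    [0,0,0.8]
  ],
  "twist": [0,0,0],
  "claw": [10,10,10]
}}

```text
time: 24.15
tool_pos: [0.5907, 0.3258, 0.0641]
orientation: [[0.259, 0.966, -0.0], [0.966, -0.259, -0.0], [-0.0, -0.0, -1.0]]
wrist_force: [-0.4, -0.6, -2.0]
opening: 0.018
grasp_force: 92.9
```

>>> {"op": "step_arm", "data": {
  "linear": [
    [0,0,0.5],
    [0,0,0.5],
    [0,0,0.5]
  ],
  "twist": [0,0,0],
  "claw": [10,10,10]
}}

```text
time: 24.45
tool_pos: [0.5908, 0.3258, 0.0641]
orientation: [[0.259, 0.966, 0.0], [0.966, -0.259, 0.0], [0.0, 0.0, -1.0]]
wrist_force: [-1.1, -0.1, 2.8]
opening: 0.0182
grasp_force: 93.4
```

>>> {"op": "step_arm", "data": {
  "linear": [
    [0,0,0.5],
    [0,0,0.5],
    [0,0,0.5]
  ],
  "twist": [0,0,0],
  "claw": [10,10,10]
}}

```text
time: 24.75
tool_pos: [0.5908, 0.3258, 0.0641]
orientation: [[0.259, 0.966, 0.0], [0.966, -0.259, 0.0], [0.0, -0.0, -1.0]]
wrist_force: [-2.6, -0.4, 5.7]
opening: 0.018
grasp_force: 93.9
```

Seated, with firm contact at the same height as the original grip. I'll back off 0.7 mm, open gently and rise straight up.

>>> {"op": "step_arm", "data": {
  "linear": [
    [0,0,-0.7],
    [0,0,-0.7],
    [0,0,-0.7],
    [0,0,-0.7],
    [0,0,-0.7],
    [0,0,-0.7],
    [0,0,-0.7]
  ],
  "twist": [0,0,0,0,0,0,0],
  "claw": [10,22,26,32,40,45,45],
  "newtons": 20
}}

```text
time: 25.45
tool_pos: [0.5908, 0.3258, 0.0637]
orientation: [[0.259, 0.966, 0.0], [0.966, -0.259, -0.0], [-0.0, 0.0, -1.0]]
wrist_force: [-0.3, 0.6, -0.3]
opening: 0.0452
grasp_force: 0.0
```

>>> {"op": "step_arm", "data": {
  "linear": [
    [0,0,-5],
    [0,0,-20],
    [0,0,-45],
    [0,0,-80],
    [0,0,-115],
    [0,0,-135],
    [0,0,-135],
    [0,0,-135],
    [0,0,-135]
  ],
  "twist": [0,0,0,0,0,0,0,0,0],
  "claw": [45,45,45,45,45,45,45,45,45]
}}

```text
time: 26.35
tool_pos: [0.5898, 0.3256, 0.1976]
orientation: [[0.259, 0.966, -0.003], [0.966, -0.259, -0.001], [-0.002, -0.002, -1.0]]
wrist_force: [-1.3, 0.4, 0.3]
opening: 0.0449
grasp_force: 0.0
```

```bash
python3 - <<'E'
from h import *
from station import ctrl,viewer
o=ctrl.observe();w=viewer.grab_frame("wrist");s=viewer.grab_frame("side")
im=np.hstack([w["frame"][:,140:420],cv2.resize(s["frame"][190:300,230:350],(458,420),interpolation=2)])
cv2.imwrite("pics/w5.png",im[:,:,::-1]);print(o["time"],o["wrist_force"],o["tool_pos"],o["opening"])
E
```

```text
26.35 [-1.30329646  0.35294837  0.3478641 ] [0.58977613 0.32557348 0.19756683] 0.044884055427755955
```

View pics/w5.png

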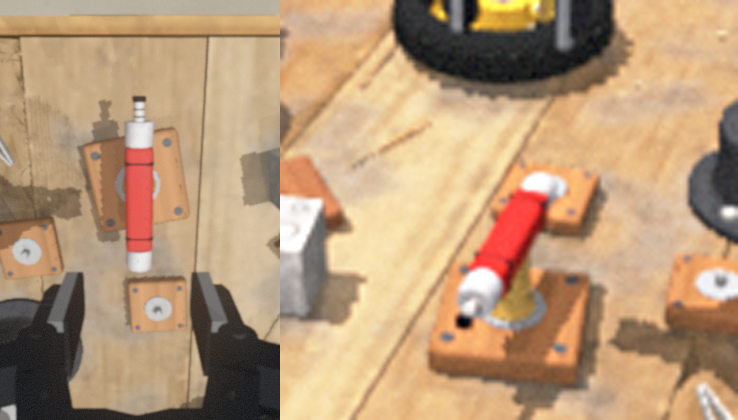

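The gauge stands upright on the large stand, with the chuck on the disc at crop (513,305). The rod is out (black end at (139,99), cap from row 122), the gripper is clear and nothing else has moved.

```bash
python3 -c "
from station import ctrl
print(ctrl.job_done())"
```

```text
the job is handed in; nothing more can be done
None
```

The job is handed in at 26 s of the 61 s allowed: I held the gauge on the valve at about 15 to 16 N for over a second, and it is back upright on its post with the rod about 20 mm out; nothing else looked moved in the last pictures.

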